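# Put two drawplates away in their fitted case

### The arm

A 6-joint arm with a two-finger parallel gripper is mounted at the origin on a cart in front of the work surface, level with it; the furniture and walls round the work are solid. World frame = base frame: x ahead of the robot, y to its left, z up, the work surface at z = 0. Lengths are in m, angles in rad, forces in N, time in s.
With the tool pointing down it reaches from about 0.35 to 0.975 m from the base axis. Payload 4.9 kg.
Tool frame: the origin (TCP) lies midway between the tips of the shut fingers; the grasp point (between the pads) lies 19 mm behind it; z points along the fingers, y is the line along which they close (so a half turn about z gives the same grasp; the last joint's range is limited). The gripper opens to 85 mm and grips with 20 to 120 N. Pads are 22 mm wide; open, the fingers measure 114 mm over their backs; the gripper's body (76 mm by 85 mm) begins 54 mm behind the grasp point. The pads swing forward as they close: fully open they stand 13 mm farther back than shut.
Start: joints at [-1.434, 0.053, 1.613, -0, 1.476, -0.119], TCP at [0.158, -0.605, 0.231] pointing down, gripper open.
Joint ranges: [-3.01, 3.01], [-1.01, 2.22], [0.06, 2.58], [-1.02, 4.17], [0.09, 2.62], [-3.14, 3.14]. Speed limits (rad/s): [2.57, 2.57, 3.14, 3.14, 3.14, 3.14].

### API

Orientations are given as a rotation vector (axis times angle).
In Python, from station import ctrl gives the robot as it stands.
- The arm moves only by the shell command python3 -m handwheel 'ROWS' [FORCE]. ROWS is JSON, a list of rows, each an object with "gripper": the gripper command: -1 is fully open, 1 is shut, values between are in proportion; "offset": the shift along the tool's x, y, z in mm, a list of three; "rotation": the turn, a rotation vector about the tool's x, y, z in rad, a list of three. A call has exactly 8 rows; each row is the pose to reach, as a shift and turn from the pose commanded when the call began, along the tool's axes at that moment; what a row does not reach only later rows make up. A row lasts 1/8 s, in which the tool goes at most 62.5 mm and 10.7 degrees, less where a joint would pass 70% of its speed; a pose out of reach is approached as far as the arm can. A call with a gripper value outside its range is refused whole. The fingers move at their own pace and stop on an object; FORCE is the grip in N (left out, the last holds). Time passes only in rows, so rows that repeat a pose let the fingers close, or fill a call up. It gives the time, the measured TCP pose, the force, the opening and the grip force at its end, in the units of the state.
- ctrl.get_obs(): the state, without advancing time (a new reading comes with each control period).
- ctrl.get_image(name): name is "scene" or "top"; returns a dict with "image" (420x560x3 uint8, red, green, blue), "fovy" (degrees; the focal length in pixels is half the picture's height over the tangent of half this angle, whatever the lens; pixels are square), "cx", "cy" (the principal point, pixels), "k1" (the pictures are not rectified: a ray, as slopes to the right and down, at radius r is drawn at 1 + k1 r^2 times it, then the intrinsics apply), "xyz" and "attitude" of the camera in the world. Camera axes: x right, y up, looking along -z (the intrinsics and any distortion apply to the point x, -y, -z); pixel columns grow to the right and rows downward; lengths in m; the calibration is good to about 2 mm. A picture is of the moment at which its call begins. There is no depth.
- ctrl.finish_job(): hands the job in; it is judged then, once.
The state is a dict: "t": time; "q": joint angles; "dq": joint speeds; "effort": joint torques, N m; "tool_pos": TCP position; "tool_rot": TCP orientation; "contact_force": force on the tool from outside, world axes, zero at the start; "wrist_torque": the same for the moment, N m; "opening": finger opening in m; "grip_force": force on a finger pad.
Only numpy, scipy, OpenCV 4.12 (cv2) and the standard library are available. Lean on these libraries where they do the work, as an engineer would, in place of code of your own. Each camera call takes 0.05 s, during which the arm holds its last target. There are 200 camera calls.

### The job

Put the two steel drawplates away: swing the lid of the wooden case up and back past upright until it stands open on its own, then lay each plate flat in the compartment of its own size. Each plate's narrow tang goes first, tipped down under the wide brass keeper and pushed against the sprung stop behind it; once the other end has been lowered past the small brass lip, let the spring carry the plate back under that lip. Leave the lid standing open and do not disturb the jar, blue tin, red pliers and loupe.

Things in the scene. Friction and masses are not known exactly. Their poses are not given: they have to be found in the camera images.
- case: shallow dark wooden case, fixed, 140 mm deep (x) by 164 mm long (y), walls 28 mm high; origin: centre of its underside; x points to the hinge side, z up. Two compartments lie side by side along y, 62 mm apart; their floors are 10 mm above the bench, with ribs 8 mm high (a plate's thickness) along both sides. Each is 3.5 mm wider than its plate
- thumb_channel (a point): centre of the thumb channel's floor, 6 mm above the bench. The channel is 48 mm long in y and runs in x across both compartments and out through notches in the front and back walls, so that fingers can straddle a plate at its middle: 26 mm lie between the two plates when home, 12 mm in front of the small one and 30 mm behind the large one to the outer faces of the case
- lid (a joint): lid hinge, rad: 0 closed, 2.0 resting back on its stop. The lid (140 x 164 x 10 mm, 0.24 kg) is held by gravity alone: below about 1.35 it falls shut, beyond about 1.6 it falls open and stays
- lid_hinge (a point): middle of the hinge axis, on the far upper edge of the case's wall, 28 mm above the bench; axes as the case's, the hinge axis is y
- lid_handle (a point): middle of the lid's handle: a round bar 9.6 mm thick and 68 mm long, parallel to the hinge, standing 34 mm clear (bar centre) above the lid's top, 18 mm from its front edge. Axes turn with the lid (y along the bar, z out of the lid's top)
- bay_large (a point): where the centre of the large plate must come to rest: in the compartment on the hinge side, 4 mm above its floor; axes as the case's. The tang points to +y, its end 66 mm from here. The compartment is closed at both ends above the floor by brass fittings, so a level plate cannot be lowered in
- bay_large_keeper (a point): middle of the edge of the wide brass keeper at the +y end, given at floor level; the keeper extends from here to the case's end wall, underside 13.5 mm and top 16 mm above the floor. It covers the last 6 mm of the tang of a plate at home. The gap below it is 26 mm wide: only the tang enters
- bay_large_stop (a point): middle of the face of the sprung stop under that keeper, when nothing presses it, 4 mm above the floor. It slides 10 mm to +y: about 5 N at first touch, 6 N with the plate at home (2 mm in), 10 N at its end (10 mm in), where it is solid
- bay_large_lip (a point): middle of the edge of the small brass lip at the -y end, given at floor level. The lip overhangs the fixed end face by 3.5 mm, underside 10 mm and top 12.5 mm above the floor. A plate's end passes down beside it only while the stop is pressed 6 mm or more (plate 4 to 8 mm beyond home); the spring then pushes it home under the lip
- bay_small (a point): where the centre of the small plate must come to rest: in the compartment on the front side, 4 mm above its floor; axes as the case's. The same fittings at the same heights, but turned round: the tang points to -y, its end 56 mm from here
- bay_small_keeper (a point): middle of the edge of the small compartment's wide brass keeper, at its -y end, given at floor level; it too covers the last 6 mm of the tang. The gap below it is 22 mm wide
- bay_small_stop (a point): middle of the face of the small compartment's sprung stop when nothing presses it, 4 mm above the floor; it slides 10 mm to -y, with the same forces
- bay_small_lip (a point): middle of the edge of the small compartment's brass lip, at its +y end, given at floor level; same sizes
- plate_large_mid (a point): centre, half-way up, of the large drawplate: a loose steel bar 132 mm long, 40 mm wide and 8 mm thick with three rows of round holes, lying flat. Its last 16 mm is a tang narrowed to 22 mm. x points along the bar to the tang's end (which is 66 mm from here), z is up; 0.24 to 0.39 kg
- plate_large_tang (a point): end of the large plate's tang, half-way up; axes as the plate's
- plate_small_mid (a point): centre, half-way up, of the small drawplate: a loose steel bar 112 mm long, 32 mm wide and 8 mm thick with two rows of square holes, lying flat. Its last 16 mm is a tang narrowed to 18 mm. x points along the bar to the tang's end (which is 56 mm from here), z is up; 0.16 to 0.26 kg
- plate_small_tang (a point): end of the small plate's tang, half-way up; axes as the plate's
- jar: small glass jar with a brush standing in it, 40 x 38 x 83 mm; origin: centre of its underside
- tin_blue: closed blue tin, 73 x 112 x 28 mm; origin: centre of its underside
- pliers_red: pliers with red grips, lying flat, 53 x 102 x 12 mm; origin: centre of the underside
- loupe: black eye loupe, 38 mm wide and 32 mm high; origin: centre of its underside

How it is judged:
On the way:
1. the lid stands open on its own, past upright (value of joint lid above 1.85 rad and contact force between lid and the arm below 0.1 N and contact force between lid and the fingers below 0.1 N), for 0.2 s.
At the end, for the whole second after the job is handed in: The lid stands open beyond 1.85 rad, and each plate lies flat at rest in its own compartment with its tang under the keeper and its other end sprung back under the lip: centre within 3 mm across, 2 mm along (1.5 mm towards the lip) and 1.5 mm in height of its home, tilt below 0.04 rad (value of joint lid above 1.85 rad and x of plate_large_mid in the frame of bay_large between -0.003 and 0.003 m and y of plate_large_mid in the frame of bay_large between -0.0015 and 0.002 m and z of plate_large_mid in the frame of bay_large between -0.0015 and 0.0015 m and y of plate_large_tang in the frame of bay_large above 0.061 m and angle between each of plate_large_mid, plate_small_mid's own z axis and vertical below 0.04 rad and linear speed of each of plate_large, plate_small below 0.01 m/s and x of plate_small_mid in the frame of bay_small between -0.003 and 0.003 m and y of plate_small_mid in the frame of bay_small between -0.002 and 0.0015 m and z of plate_small_mid in the frame of bay_small between -0.0015 and 0.0015 m and y of plate_small_tang in the frame of bay_small below -0.051 m); the robot touches nothing.
It fails at once if the jar, blue tin, red pliers or loupe is shifted by more than 15 mm or knocked over (distance of any of jar, tin_blue, pliers_red, loupe from where it was at the start of the episode above 0.015 m or angle between any of jar, tin_blue, pliers_red, loupe's own z axis and vertical above 0.35 rad).
It also fails if it takes over 66 s, if anything falls off the work surface, if the arm or the gripper's body presses on something with over 40 N, if the wrist force passes 120 N, or if a joint passes its speed limit or range.

## Working session

There is one attempt and no reset: what is moved stays moved. The work goes in short steps, Python scripts to look and compute and a shell command to move; the robot and the scene stay as the last step left them, time stands still between calls to the robot, and variables do not carry over. Pictures are saved under pics/ and viewed, at most 10 in all, crops included, and the job is handed in when it is done.

```bash
ls; mkdir -p pics; python3 - <<'E'
from station import ctrl
import cv2
o=ctrl.get_obs()
for k,v in o.items(): print(k,v)
for n in("scene","top"):
    d=ctrl.get_image(n); cv2.imwrite(f"pics/{n}0.png",cv2.cvtColor(d["image"],cv2.COLOR_RGB2BGR))
    print({k:v for k,v in d.items() if k!="image"})
E
```

```text
pics
t 0.0
q [-1.43397261e+00  5.33544894e-02  1.61429178e+00 -1.90139548e-05
  1.47600847e+00 -1.19031141e-01]
dq [ 1.13343764e-03  7.67662277e-04  1.07483364e-05 -7.58356746e-04
  1.12726089e-03  6.60797847e-05]
effort [-1.07161781e-03 -3.93685412e+01 -3.70177603e+01 -1.82365479e-04
  7.17422459e-03 -8.19552554e-06]
tool_pos [ 0.15806089 -0.60403711  0.23006582]
tool_rot [-3.11387559e+00 -4.00540351e-01  5.85062247e-05]
contact_force [-0.13303328 -0.24353004  0.4094511 ]
wrist_torque [0.02283874 0.00722444 0.00983604]
grip_force 0.0
opening 0.08505900746226476
{'fovy': 55.74389524468849, 'cx': 278.677514502149, 'cy': 213.00506281237614, 'k1': -0.07003043291134672, 'xyz': array([ 0.2068418 , -0.51932765,  0.82957244]), 'attitude': array([ 0.73869363, -0.20690768, -0.5189272 ])}
{'fovy': 52.85750191749874, 'cx': 279.81725498111985, 'cy': 201.00259569314272, 'k1': -0.011510977500920781, 'xyz': array([0.4804832 , 0.05932205, 1.35398134]), 'attitude': array([ 0.04607474, -0.05404858, -1.57880193])}
```

View pics/scene0.png

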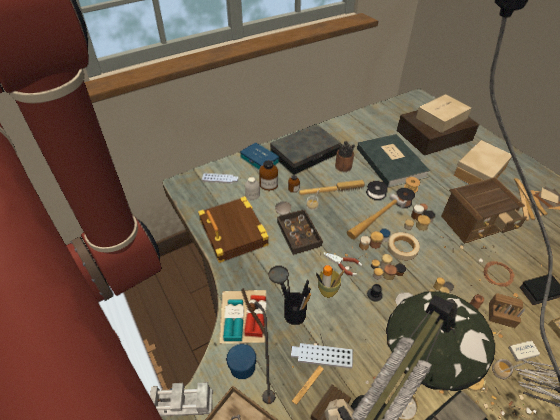

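View pics/top0.png

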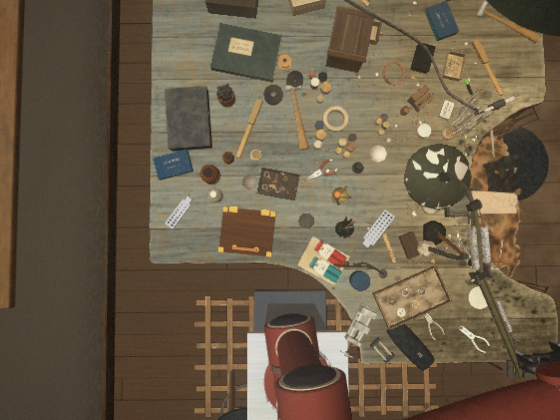

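```bash
cat > h.py <<'E'
import numpy as np,cv2
from scipy.spatial.transform import Rotation as R
from station import ctrl
def cam(d):
    f=d["image"].shape[0]/2/np.tan(np.radians(d["fovy"]/2))
    return f,R.from_rotvec(d["attitude"]).as_matrix(),np.array(d["xyz"])
def ray(d,p):
    f,M,c=cam(d); s=np.array([(p[0]-d["cx"])/f,(p[1]-d["cy"])/f]); u=s.copy()
    for _ in range(10): u=s/(1+d["k1"]*(u@u))
    return c,M@np.array([u[0],-u[1],-1])
def onz(d,p,z):
    c,v=ray(d,p); return c+v*(z-c[2])/v[2]
def proj(d,P):
    f,M,c=cam(d); q=M.T@(np.asarray(P)-c); u=np.array([q[0],-q[1]])/-q[2]
    u=u*(1+d["k1"]*(u@u)); return u*f+[d["cx"],d["cy"]]
def bright(d,box,lo=150):
    x0,y0,x1,y1=box; g=cv2.cvtColor(d["image"],cv2.COLOR_RGB2HSV)[y0:y1,x0:x1]
    return g
def save(n,im): cv2.imwrite(n,cv2.cvtColor(im,cv2.COLOR_RGB2BGR))
def crop(d,box,s):
    x0,y0,x1,y1=box; return cv2.resize(d["image"][y0:y1,x0:x1],None,fx=s,fy=s,interpolation=cv2.INTER_CUBIC)
E
python3 - <<'E'
from h import *
t=ctrl.get_image("top"); s=ctrl.get_image("scene")
A=np.hstack([crop(t,(210,200,290,260),5),crop(s,(195,190,275,250),5)])
B=np.hstack([crop(t,(155,190,205,235),5)[:, :250],crop(t,(355,205,405,250),5),crop(s,(285,335,360,380),4)[:180]]) if 0 else None
b1=crop(t,(155,190,205,235),5);b2=crop(t,(355,205,405,250),5);b3=crop(s,(288,335,358,375),4)
b=np.zeros((225,800,3),np.uint8);b[:,:250]=b1;b[:,250:500]=b2;b[:160,510:790]=b3
save("pics/mos.png",np.vstack([A,b]))
E
```

```text
(no output)
```

View pics/mos.png

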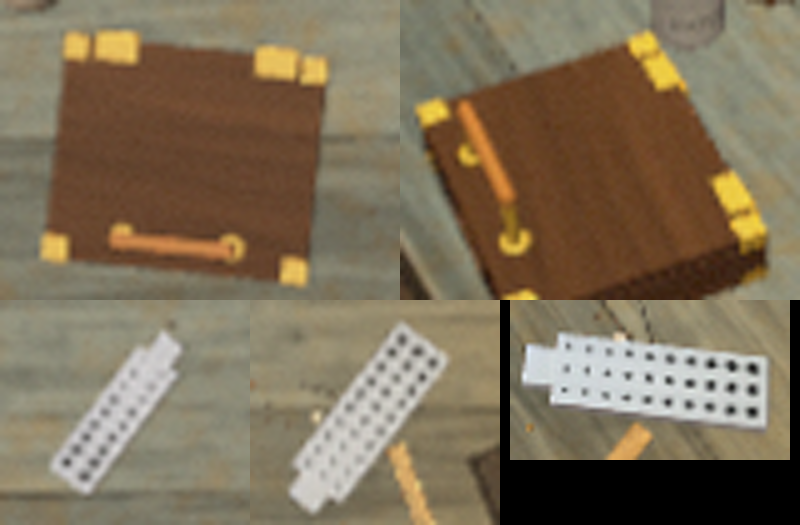

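```bash
cat > m.py <<'E'
from h import *
t=ctrl.get_image("top"); s=ctrl.get_image("scene")
def mp(c,o,k): return [(np.array(p)+.5)/k-.5+o for p in c]
P=[onz(t,p,.038)[:2] for p in mp([(65,33),(327,58),(307,283),(43,260)],np.array([210,200]),5)]
print("lid corners top",np.round(P,4),[round(float(np.linalg.norm(P[i]-P[(i+1)%4])),4) for i in range(4)], np.mean(P,0))
S=[onz(s,p,.038)[:2] for p in mp([(245,32),(365,240),(118,298),(17,105)],np.array([195,190]),5)]
print("lid corners scene",np.round(S,4),[round(float(np.linalg.norm(S[i]-S[(i+1)%4])),4) for i in range(4)],np.mean(S,0))
hb=[onz(t,p,.072)[:2] for p in mp([(110,238),(236,250)],np.array([210,200]),5)]; print("bar top",np.round(hb,4),np.mean(hb,0))
hb=[onz(s,p,.072)[:2] for p in mp([(65,103),(108,197)],np.array([195,190]),5)]; print("bar scene",np.round(hb,4),np.mean(hb,0))
def plate(d,box,nm):
    x0,y0,x1,y1=box; h=cv2.cvtColor(d["image"],cv2.COLOR_RGB2HSV)[y0:y1,x0:x1]
    h=cv2.resize(h,None,fx=6,fy=6,interpolation=cv2.INTER_LINEAR)
    m=((h[...,1]<45)&(h[...,2]>140)).astype(np.uint8)
    m=cv2.morphologyEx(m,cv2.MORPH_CLOSE,np.ones((15,15)))
    c=max(cv2.findContours(m,0,2)[0],key=cv2.contourArea)[:,0,:]
    W=np.array([onz(d,(p+.5)/6-.5+[x0,y0],.008)[:2] for p in c]).astype(np.float32)
    r=cv2.minAreaRect(W*1000); M=cv2.moments((W*1000).reshape(-1,1,2)); cen=np.array([M['m10'],M['m01']])/M['m00']
    b=cv2.boxPoints(r); e=[b[1]-b[0],b[2]-b[1]]; l=max(e,key=np.linalg.norm); l/=np.linalg.norm(l)
    if (cen-np.array(r[0]))@l>0: l=-l   # tang away from centroid
    print(nm,"rect",np.round(r[0],1),np.round(r[1],1),"centroid",np.round(cen,1),"tang yaw",np.arctan2(l[1],l[0]))
plate(t,(155,190,205,235),"small top");plate(t,(355,202,405,252),"large top");plate(s,(285,335,362,378),"large scene");plate(s,(195,168,243,188),"small scene")
E
python3 m.py
```

```text
lid corners top [[0.5496 0.2308]
 [0.5326 0.0676]
 [0.3934 0.0811]
 [0.409  0.2444]] [0.1641, 0.1399, 0.1641, 0.1413] [0.47115416 0.15596557]
lid corners scene [[0.5448 0.2305]
 [0.5257 0.061 ]
 [0.3995 0.0927]
 [0.4097 0.2449]] [0.1707, 0.1302, 0.1525, 0.1359] [0.46993583 0.15726512]
bar top [[0.4237 0.1992]
 [0.4158 0.1232]] [0.41974875 0.16121981]
bar scene [[0.4234 0.2001]
 [0.4148 0.1281]] [0.41911659 0.16409371]
small top rect [543.9 372.2] [123.9 159.3] centroid [554.5 373.7] tang yaw -1.5681005
large top rect [ 474.4 -256.8] [ 43.3 134.4] centroid [ 476.6 -258.5] tang yaw 2.4691765
large scene rect [ 472.5 -258.7] [ 43.  133.3] centroid [ 475.  -260.8] tang yaw 2.4589462
small scene rect [539.7 368.3] [ 93.3 132.6] centroid [543.1 367.4] tang yaw 2.594214
```

```bash
cat >> h.py <<'E'
C=np.array([.471,.156,0]); YAW=-.098
def cw(p,c=None): # case->world
    return (C if c is None else c)+R.from_euler('z',YAW).apply(p)
def tool(yaw_y,tilt=0):
    """tool pointing down, tool y (closing) along world yaw_y; tilt about tool y"""
    y=np.array([np.cos(yaw_y),np.sin(yaw_y),0]); z=np.array([0,0,-1.]); x=np.cross(y,z)
    return np.array([x,y,z]).T@R.from_rotvec([0,tilt,0]).as_matrix()
def go(p,M,p0=None,M0=None):
    o=ctrl.get_obs(); p0=o["tool_pos"] if p0 is None else p0; M0=R.from_rotvec(o["tool_rot"]).as_matrix() if M0 is None else M0
    print("off",np.round(M0.T@(np.array(p)-p0)*1000,1),"rot",np.round(R.from_matrix(M0.T@M).as_rotvec(),3))
E
sed -i 's/h\[...,1\]<45)&(h\[...,2\]>140/h[...,1]<TS)\&(h[...,2]>TV/; s/^def plate/TS,TV=40,165\ndef plate/' m.py; python3 m.py|tail -4
python3 - <<'E'
from h import *
o=ctrl.get_obs();print(R.from_rotvec(o["tool_rot"]).as_matrix().round(3))
for k in(0,np.pi):
  go([.419,.161,.2],tool(YAW+k))
E
```

```text
small top rect [535.6 375.6] [ 33.7 114.8] centroid [533.2 377. ] tang yaw -0.6428994
large top rect [ 474.9 -257.1] [ 41.4 132.4] centroid [ 477.5 -259.1] tang yaw 2.4697032
large scene rect [ 472.4 -258.2] [ 41.4 131.1] centroid [ 475.1 -260.7] tang yaw 2.467092
small scene rect [533.4 373.5] [ 37.3 114.5] centroid [532.  374.5] tang yaw -0.6276551
[[ 0.967  0.253 -0.   ]
 [ 0.253 -0.967  0.   ]
 [ 0.    -0.    -1.   ]]
off [ 446.1 -674.6   31.3] rot [-0.    -0.    -1.217]
off [ 446.1 -674.6   31.3] rot [-0.     0.     1.925]
```

```bash
python3 - <<'E'
from h import *
t=ctrl.get_image("top"); s=ctrl.get_image("scene")
def tri(a,b):
    c1,v1=ray(t,a);c2,v2=ray(s,b); k=np.linalg.lstsq(np.array([v1,-v2]).T,c2-c1,rcond=None)[0]
    p,q=c1+k[0]*v1,c2+k[1]*v2; print(np.round((p+q)/2,3),"gap",round(np.linalg.norm(p-q)*1000,1))
tri((437,175),(440,340)); tri((408,170),(403,300)); tri((468,178),(492,360)); tri((475,205),(437,312)); tri((383,272),(268,397)); tri((380,270),(278,275)); tri((345,228),(297,290))
for p in [(340,195),(358,168),(306,220)]: print(onz(t,p,.02).round(3))
save("pics/lamp.png",np.hstack([crop(t,(330,140,530,330),2.0),crop(s,(220,270,420,420),2.0)[:300].copy() if 0 else np.pad(crop(s,(220,260,420,420),2.0),((0,60),(0,0),(0,0)))]))
E
```

```text
[ 0.627 -0.399  0.152] gap 2.0
[ 0.633 -0.306  0.158] gap 22.7
[ 0.621 -0.471  0.216] gap 28.2
[ 0.528 -0.406  0.358] gap 6.8
[ 0.334 -0.274 -0.005] gap 6.4
[ 0.385 -0.2    0.298] gap 25.2
[ 0.48  -0.141  0.097] gap 4.0
[ 0.583 -0.139  0.02 ]
[ 0.669 -0.198  0.02 ]
[ 0.505 -0.03   0.02 ]
```

View pics/lamp.png

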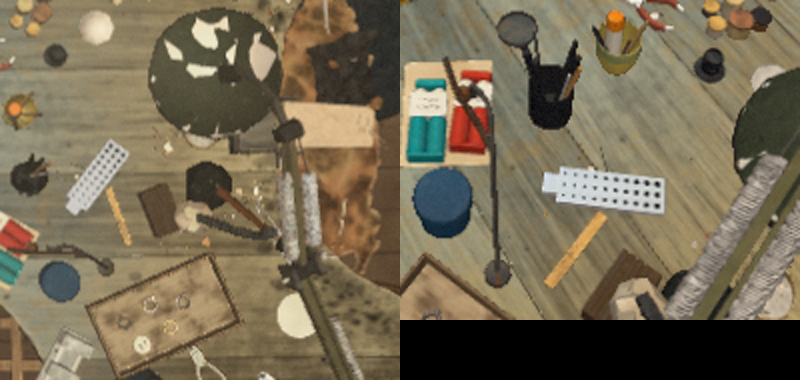

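```bash
python3 - <<'E'
from h import *
t=ctrl.get_image("top"); s=ctrl.get_image("scene")
for px in [(480,240),(482,272),(505,325)]:
  for z in (.3,.4,.5,.6,.7):
    P=onz(t,px,z); print(px,P.round(2),proj(s,P).round(0))
for px in [(372,268),(360,265),(345,262),(330,261)]:
  for z in (.1,.2,.3): P=onz(t,px,z); print(px,P.round(2),proj(s,P).round(0))
E
```

```text
(480, 240) [ 0.45 -0.45  0.3 ] [404. 386.]
(480, 240) [ 0.45 -0.4   0.4 ] [399. 320.]
(480, 240) [ 0.45 -0.35  0.5 ] [391. 240.]
(480, 240) [ 0.46 -0.3   0.6 ] [381. 140.]
(480, 240) [ 0.46 -0.25  0.7 ] [368.  18.]
(482, 272) [ 0.37 -0.45  0.3 ] [358. 421.]
(482, 272) [ 0.38 -0.4   0.4 ] [353. 352.]
(482, 272) [ 0.39 -0.35  0.5 ] [345. 266.]
(482, 272) [ 0.4 -0.3  0.6] [336. 160.]
(482, 272) [ 0.41 -0.26  0.7 ] [323.  29.]
(505, 325) [ 0.24 -0.5   0.3 ] [292. 530.]
(505, 325) [ 0.26 -0.45  0.4 ] [286. 452.]
(505, 325) [ 0.28 -0.39  0.5 ] [278. 352.]
(505, 325) [ 0.31 -0.34  0.6 ] [268. 226.]
(505, 325) [ 0.33 -0.29  0.7 ] [256.  68.]
(372, 268) [ 0.36 -0.22  0.1 ] [265. 346.]
(372, 268) [ 0.37 -0.2   0.2 ] [262. 309.]
(372, 268) [ 0.38 -0.17  0.3 ] [259. 265.]
(360, 265) [ 0.37 -0.18  0.1 ] [260. 329.]
(360, 265) [ 0.38 -0.16  0.2 ] [258. 293.]
(360, 265) [ 0.39 -0.14  0.3 ] [254. 250.]
(345, 262) [ 0.38 -0.14  0.1 ] [254. 310.]
(345, 262) [ 0.39 -0.12  0.2 ] [251. 275.]
(345, 262) [ 0.39 -0.11  0.3 ] [248. 234.]
(330, 261) [ 0.38 -0.09  0.1 ] [245. 294.]
(330, 261) [ 0.39 -0.08  0.2 ] [243. 260.]
(330, 261) [ 0.4  -0.07  0.3 ] [240. 220.]
```

```bash
python3 - <<'E'
from h import *
go([.158,-.605,.47],tool(YAW)); go([.45,-.2,.47],tool(YAW)); go(cw([-.052,0,.20]),tool(YAW))
E
```

```text
off [-2.000e-01  3.000e-01 -2.387e+02] rot [-0.    -0.    -1.217]
off [ 384.8 -317.6 -238.7] rot [-0.    -0.    -1.217]
off [ 446.4 -674.7   31.3] rot [-0.    -0.    -1.217]
```

```bash
python3 -m handwheel '[{"gripper":-1,"offset":[0,0,-60],"rotation":[0,0,0]},{"gripper":-1,"offset":[0,0,-120],"rotation":[0,0,0]},{"gripper":-1,"offset":[0,0,-180],"rotation":[0,0,0]},{"gripper":-1,"offset":[0,0,-240],"rotation":[0,0,0]},{"gripper":-1,"offset":[48,-40,-240],"rotation":[0,0,-0.15]},{"gripper":-1,"offset":[96,-80,-240],"rotation":[0,0,-0.3]},{"gripper":-1,"offset":[144,-119,-240],"rotation":[0,0,-0.45]},{"gripper":-1,"offset":[192,-159,-240],"rotation":[0,0,-0.6]}]' 20
python3 - <<'E'
from h import *
print(ctrl.get_obs()["q"].round(2))
go([.45,-.2,.47],tool(YAW)); go(cw([-.052,0,.20]),tool(YAW))
E
```

```text
t: 1.6
tool_pos: [0.3044, -0.4005, 0.4715]
tool_rot: [2.855, 1.31, 0.0]
contact_force: [1.3, -0.9, -0.2]
opening: 0.0854
grip_force: 0.0
[-1.07 -0.26  1.51  0.    1.89 -0.36]
off [247.  -20.5   1.4] rot [ 0.001  0.    -0.613]
off [ 500.6 -279.5  271.3] rot [ 0.001  0.    -0.613]
```

```bash
python3 -m handwheel '[{"gripper":-1,"offset":[62,-5,0],"rotation":[0,0,-0.08]},{"gripper":-1,"offset":[124,-10,0],"rotation":[0,0,-0.15]},{"gripper":-1,"offset":[186,-15,0],"rotation":[0,0,-0.23]},{"gripper":-1,"offset":[247,-20,0],"rotation":[0,0,-0.3]},{"gripper":-1,"offset":[280,-55,35],"rotation":[0,0,-0.38]},{"gripper":-1,"offset":[313,-90,70],"rotation":[0,0,-0.46]},{"gripper":-1,"offset":[346,-125,105],"rotation":[0,0,-0.54]},{"gripper":-1,"offset":[380,-160,140],"rotation":[0,0,-0.613]}]'
python3 - <<'E'
from h import *
go(cw([-.052,0,.15]),tool(YAW)); go(cw([-.052,0,.055]),tool(YAW))
E
```

```text
t: 2.6
tool_pos: [0.4316, -0.0089, 0.3304]
tool_rot: [2.329, 2.107, 0.001]
contact_force: [-0.1, -0.2, -0.2]
opening: 0.0854
grip_force: 0.0
off [167.9 -29.4 180.4] rot [ 0.001  0.    -0.002]
off [167.9 -29.5 275.4] rot [ 0.001  0.    -0.002]
```

```bash
python3 -m handwheel '[{"gripper":-1,"offset":[42,-7,40],"rotation":[0,0,0]},{"gripper":-1,"offset":[84,-15,80],"rotation":[0,0,0]},{"gripper":-1,"offset":[126,-22,120],"rotation":[0,0,0]},{"gripper":-1,"offset":[168,-29,165],"rotation":[0,0,0]},{"gripper":-1,"offset":[168,-29,220],"rotation":[0,0,0]},{"gripper":-0.2,"offset":[168,-29,276],"rotation":[0,0,0]},{"gripper":0.7,"offset":[168,-29,276],"rotation":[0,0,0]},{"gripper":1,"offset":[168,-29,276],"rotation":[0,0,0]}]' 20
python3 - <<'E'
from h import *
t=ctrl.get_image("top");s=ctrl.get_image("scene")
save("pics/lid1.png",np.hstack([crop(t,(190,180,310,300),3.3),crop(s,(175,170,295,290),3.3)]))
E
```

```text
t: 3.6
tool_pos: [0.4218, 0.1599, 0.0575]
tool_rot: [2.331, 2.104, 0.004]
contact_force: [0.2, 0.4, 0.4]
opening: 0.0322
grip_force: 0.0
```

View pics/lid1.png

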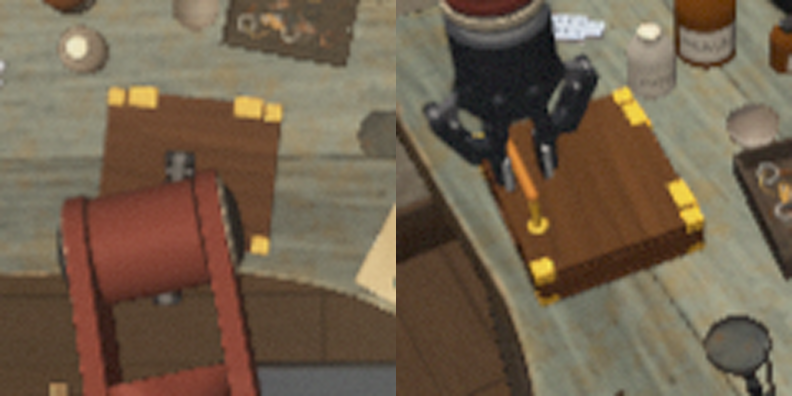

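```bash
python3 - <<'E'
import numpy as np
a=np.radians(160.2)
for th in np.r_[.2:1.75:.2,1.7,1.75]: print(round(th,2),"y",round(129.7*(np.cos(a-th)-np.cos(a)),1),"z",round(-129.7*(np.sin(a-th)-np.sin(a)),1))
E
python3 -m handwheel '[{"gripper":1,"offset":[0,0,0],"rotation":[0,0,0]},{"gripper":1,"offset":[0,0,0],"rotation":[0,0,0]},{"gripper":1,"offset":[0,0,0],"rotation":[0,0,0]},{"gripper":1,"offset":[0,0,0],"rotation":[0,0,0]},{"gripper":1,"offset":[11,0,-22],"rotation":[0,0,0]},{"gripper":1,"offset":[11,0,-22],"rotation":[0,0,0]},{"gripper":1,"offset":[11,0,-22],"rotation":[0,0,0]},{"gripper":1,"offset":[11,0,-22],"rotation":[0,0,0]}]' 20
```

```text
0.2 y 11.2 z -23.4
0.4 y 26.7 z -44.1
0.6 y 46.1 z -61.2
0.8 y 68.5 z -74.2
1.0 y 93.1 z -82.5
1.2 y 118.8 z -85.7
1.4 y 144.6 z -83.8
1.6 y 169.5 z -76.8
1.7 y 181.3 z -71.4
1.75 y 187.0 z -68.3
t: 4.7
tool_pos: [0.4273, 0.1674, 0.0806]
tool_rot: [2.321, 2.095, 0.011]
contact_force: [15.8, -13.2, -10.2]
opening: 0.0084
grip_force: 19.7
```

```bash
python3 -m handwheel '[{"gripper":1,"offset":[-11,11,-1],"rotation":[0,0,0]},{"gripper":1,"offset":[-11,27,-22],"rotation":[0,0,0]},{"gripper":1,"offset":[-11,46,-39],"rotation":[0,0,0]},{"gripper":1,"offset":[-11,68,-52],"rotation":[0,0,0]},{"gripper":1,"offset":[-11,93,-60],"rotation":[0,0,0]},{"gripper":1,"offset":[-11,119,-64],"rotation":[0,0,0]},{"gripper":1,"offset":[-11,145,-62],"rotation":[0,0,0]},{"gripper":1,"offset":[-11,145,-62],"rotation":[0,0,0]}]' 20
```

```text
t: 5.7
tool_pos: [0.5677, 0.146, 0.143]
tool_rot: [2.332, 2.103, 0.011]
contact_force: [0.6, 5.0, 3.1]
opening: 0.0085
grip_force: 21.2
```

```bash
python3 -m handwheel '[{"gripper":1,"offset":[0,25,7],"rotation":[0,0,0]},{"gripper":1,"offset":[0,43,15],"rotation":[0,0,0]},{"gripper":1,"offset":[0,43,15],"rotation":[0,0,0]},{"gripper":0.5,"offset":[0,43,15],"rotation":[0,0,0]},{"gripper":0.5,"offset":[0,43,15],"rotation":[0,0,0]},{"gripper":0.5,"offset":[0,46,-10],"rotation":[0,0,0]},{"gripper":0.5,"offset":[0,50,-70],"rotation":[0,0,0]},{"gripper":0.5,"offset":[0,50,-130],"rotation":[0,0,0]}]' 20
python3 - <<'E'
from h import *
t=ctrl.get_image("top");s=ctrl.get_image("scene")
save("pics/lid2.png",np.hstack([crop(t,(190,140,310,260),3.3),crop(s,(175,150,295,270),3.3)]))
E
```

```text
t: 6.7
tool_pos: [0.6134, 0.1394, 0.2705]
tool_rot: [-2.332, -2.105, 0.003]
contact_force: [1.8, -0.2, -0.0]
opening: 0.0209
grip_force: 0.0
```

View pics/lid2.png

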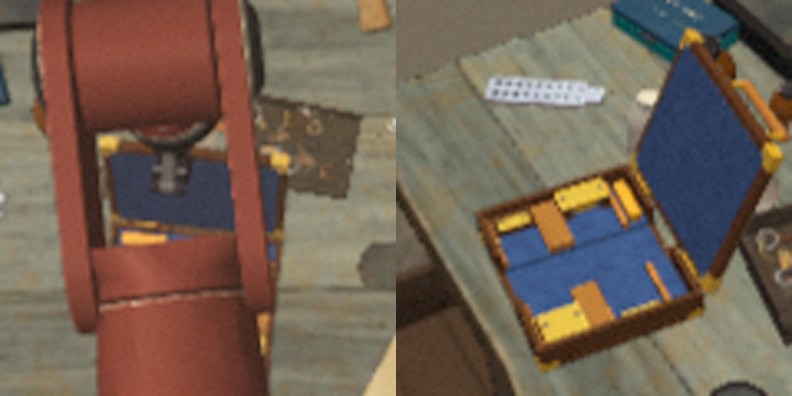

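```bash
python3 - <<'E'
from h import *
go([.535,.3745,.25],tool(.933)); go([.535,.3745,.001],tool(.933)); 
E
```

```text
off [ 224.8 -106.4   28.9] rot [ 0.016  0.006 -1.035]
off [ 224.2 -110.3  277.9] rot [ 0.016  0.006 -1.035]
```

```bash
python3 -m handwheel '[{"gripper":0.5,"offset":[45,-21,0],"rotation":[0,0,-0.17]},{"gripper":-0.2,"offset":[90,-42,0],"rotation":[0,0,-0.34]},{"gripper":-0.2,"offset":[135,-64,5],"rotation":[0,0,-0.52]},{"gripper":-0.2,"offset":[180,-85,10],"rotation":[0,0,-0.69]},{"gripper":-0.2,"offset":[225,-107,30],"rotation":[0,0,-0.86]},{"gripper":-0.2,"offset":[225,-107,80],"rotation":[0,0,-1.035]},{"gripper":-0.2,"offset":[225,-107,135],"rotation":[0,0,-1.035]},{"gripper":-0.2,"offset":[225,-107,190],"rotation":[0,0,-1.035]}]' 20
python3 - <<'E'
from h import *
go([.535,.3745,.001],tool(.933)); t=ctrl.get_image("top");s=ctrl.get_image("scene")
cv2.imwrite("pics/t2.png",t["image"][...,::-1])
save("pics/sm.png",np.hstack([crop(t,(205,175,295,265),4.4),crop(s,(180,140,270,230),4.4)]))
E
```

```text
t: 7.8
tool_pos: [0.5301, 0.3743, 0.0778]
tool_rot: [0.984, 2.983, -0.0]
contact_force: [0.3, -0.8, -0.0]
opening: 0.0509
grip_force: 0.0
off [-3.8  3.1 76.8] rot [-0.     0.001  0.001]
```

View pics/sm.png

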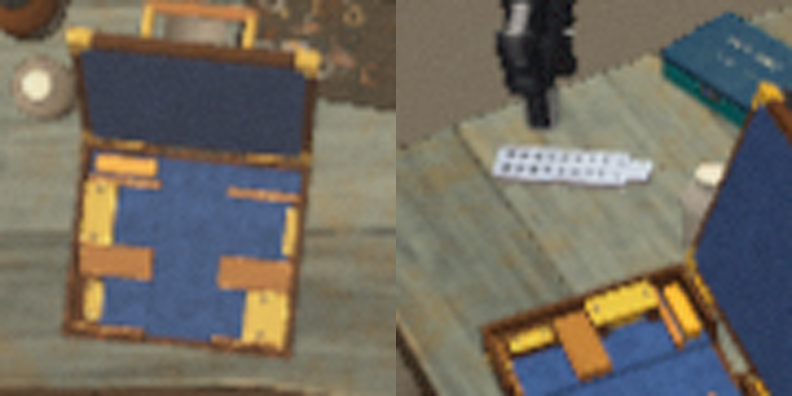

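```bash
cat > c.py <<'E'
from h import *
t=ctrl.get_image("top"); x0,y0,x1,y1=205,205,280,262
k=6; I=cv2.resize(t["image"][y0:y1,x0:x1],None,fx=k,fy=k,interpolation=cv2.INTER_LINEAR)
h=cv2.cvtColor(I,cv2.COLOR_RGB2HSV); m=((h[...,0]>18)&(h[...,0]<32)&(h[...,1]>120)&(h[...,2]>140)).astype(np.uint8)
n,l,st,ce=cv2.connectedComponentsWithStats(m)
for i in range(1,n):
    if st[i,4]<400: continue
    ys,xs=np.nonzero(l==i)
    W=np.array([onz(t,((x+.5)/k-.5+x0,(y+.5)/k-.5+y0),.0245) for x,y in zip(xs,ys)])
    L=R.from_euler('z',-YAW).apply(W-C)*1000
    print("case mm: x",np.percentile(L[:,0],[3,50,97]).round(1)," y",np.percentile(L[:,1],[3,50,97]).round(1),st[i,4])
# outer wall top z=.028, corner columns: blue floor extents
b=((h[...,0]>100)&(h[...,0]<125)&(h[...,1]>90)).astype(np.uint8)
n,l,st,ce=cv2.connectedComponentsWithStats(b)
i=1+np.argmax(st[1:,4]); print(st[i])
E
python3 c.py
```

```text
case mm: x [ 0.3 20.3 40.4]  y [55.3 65.2 75.8] 3379
case mm: x [ 5.4 19.  32.6]  y [-76.  -73.  -70.2] 639
case mm: x [-54.3 -42.4 -30.2]  y [58.4 63.  67.9] 924
case mm: x [-59.3 -42.8 -26.6]  y [-74.6 -61.  -47.5] 3691
[  145    42   261   238 36252]
```

```bash
python3 -m handwheel '[{"gripper":-0.2,"offset":[-3,3,26],"rotation":[0,0,0]},{"gripper":-0.2,"offset":[-3,3,52],"rotation":[0,0,0]},{"gripper":-0.2,"offset":[-3,3,77],"rotation":[0,0,0]},{"gripper":0.1,"offset":[-3,3,77],"rotation":[0,0,0]},{"gripper":0.5,"offset":[-3,3,77],"rotation":[0,0,0]},{"gripper":0.8,"offset":[-3,3,77],"rotation":[0,0,0]},{"gripper":0.8,"offset":[-3,3,77],"rotation":[0,0,0]},{"gripper":0.8,"offset":[-3,3,77],"rotation":[0,0,0]}]' 80
```

```text
t: 8.95
tool_pos: [0.5366, 0.3761, 0.0053]
tool_rot: [0.984, 2.981, 0.004]
contact_force: [-1.2, -0.2, 6.8]
opening: 0.0278
grip_force: 79.9
```

```bash
python3 -m handwheel '[{"gripper":0.8,"offset":[0,0,-15],"rotation":[0,0,0]},{"gripper":0.8,"offset":[0,0,-40],"rotation":[0,0,0]},{"gripper":0.8,"offset":[0,0,-90],"rotation":[0,0,0]},{"gripper":0.8,"offset":[0,0,-150],"rotation":[0,0,0]},{"gripper":0.8,"offset":[0,0,-150],"rotation":[0,0,0]},{"gripper":0.8,"offset":[0,0,-150],"rotation":[0,0,0]},{"gripper":0.8,"offset":[0,0,-150],"rotation":[0,0,0]},{"gripper":0.8,"offset":[0,0,-150],"rotation":[0,0,0]}]' 80
python3 - <<'E'
from h import *
print(ctrl.get_obs()["tool_pos"],ctrl.get_obs()["q"].round(2)); s=ctrl.get_image("scene")
t=ctrl.get_image("top")
save("pics/sm2.png",np.hstack([crop(t,(145,175,235,265),4.4),crop(s,(180,100,270,190),4.4)]))
E
```

```text
t: 9.95
tool_pos: [0.5338, 0.3746, 0.1499]
tool_rot: [-0.984, -2.981, 0.004]
contact_force: [-0.1, 0.2, -2.4]
opening: 0.0278
grip_force: 79.3
[0.5338169  0.37456635 0.1499428 ] [ 0.5   0.18  1.62  0.    1.35 -0.44]
```

View pics/sm2.png

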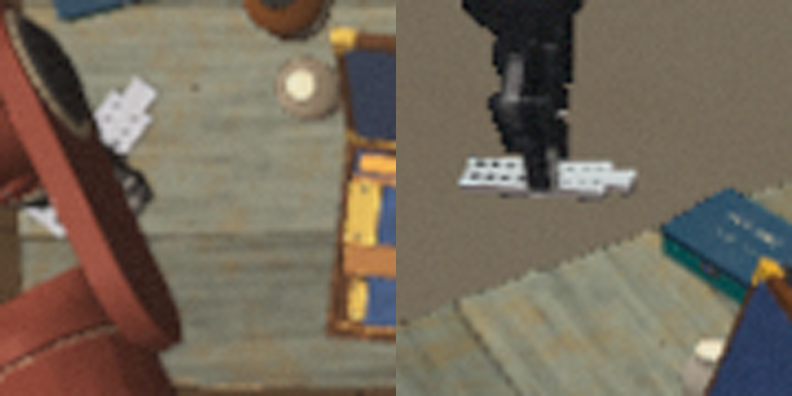

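```bash
cat > ins.py <<'E'
from h import *
# small: sgn=-1 (tang to case -y, half 56); large: sgn=+1 (tang to +y, half 66)
def pose(which,d,tip,al,m,dx=0,bay=None,tangx=-1):
    """TCP pose (world) with the tang's lower corner d mm beyond home, tip mm above the floor, tilt al (tang down).
    m: plate mid in tool frame (mm). tangx: sign of tool x to which the tang points"""
    half,bx,by,s=(56,-42.4,4.2,-1) if which=="small" else (66,19.7,-6.2,1)
    if bay is not None: bx,by=bay
    yy=YAW+(0 if tangx==s else np.pi)   # tool x = case +y when yaw_y=YAW
    M=tool(yy)@R.from_rotvec([0,-tangx*al,0]).as_matrix()
    hy=half*np.cos(al)-4*np.sin(al); vz=-half*np.sin(al)-4*np.cos(al)
    mid=np.array([bx+dx,by+s*(half+d-hy),10+tip-vz])/1000
    return cw(mid)-M@np.array(m)/1000,M
E
cat > sm.py <<'E'
from ins import *
m=[.8,0,1.3]
for a in [(-12,60,.2),(-12,6,.2),(-5,1.5,.2),(5,1.5,.2),(6,1.2,.1),(6,1,0),(6,0,0),(0,0,0)]: print(a,pose("small",*a,m)[0].round(4),end=" "); go(*pose("small",*a,m))
E
python3 sm.py
```

```text
(-12, 60, 0.2) [0.4301 0.1733 0.0862] off [ -36.3 -223.8   65.1] rot [-0.106  0.182  1.027]
(-12, 6, 0.2) [0.4301 0.1733 0.0322] off [ -36.4 -223.7  119.1] rot [-0.106  0.182  1.027]
(-5, 1.5, 0.2) [0.4294 0.1664 0.0277] off [ -40.  -229.6  123.6] rot [-0.106  0.182  1.027]
(5, 1.5, 0.2) [0.4284 0.1564 0.0277] off [ -45.1 -238.2  123.6] rot [-0.106  0.182  1.027]
(6, 1.2, 0.1) [0.4285 0.1568 0.022 ] off [ -45.  -237.9  129.3] rot [-0.054  0.091  1.03 ]
(6, 1, 0) [0.4285 0.1576 0.0163] off [ -44.6 -237.2  135. ] rot [-0.003  0.     1.031]
(6, 0, 0) [0.4285 0.1576 0.0153] off [ -44.6 -237.2  136. ] rot [-0.003  0.     1.031]
(0, 0, 0) [0.4291 0.1635 0.0153] off [ -41.5 -232.1  135.9] rot [-0.003  0.     1.031]
```

```bash
python3 -m handwheel '[{"gripper":0.8,"offset":[-10,-38,0],"rotation":[-0.018,0.03,0.17]},{"gripper":0.8,"offset":[-20,-76,0],"rotation":[-0.035,0.06,0.34]},{"gripper":0.8,"offset":[-28,-114,0],"rotation":[-0.053,0.09,0.51]},{"gripper":0.8,"offset":[-32,-152,0],"rotation":[-0.07,0.12,0.68]},{"gripper":0.8,"offset":[-35,-190,0],"rotation":[-0.088,0.15,0.85]},{"gripper":0.8,"offset":[-36,-224,10],"rotation":[-0.106,0.182,1.027]},{"gripper":0.8,"offset":[-36,-224,40],"rotation":[-0.106,0.182,1.027]},{"gripper":0.8,"offset":[-36,-224,65],"rotation":[-0.106,0.182,1.027]}]' 80
python3 sm.py; python3 - <<'E'
from h import *
t=ctrl.get_image("top");s=ctrl.get_image("scene")
save("pics/sm3.png",np.hstack([crop(t,(205,185,285,265),4.9),crop(s,(180,160,260,240),4.9)]))
E
```

```text
t: 11.05
tool_pos: [0.4301, 0.1731, 0.0865]
tool_rot: [-2.223, -2.014, -0.228]
contact_force: [-0.0, -0.2, -3.1]
opening: 0.0276
grip_force: 79.4
(-12, 60, 0.2) [0.4301 0.1733 0.0862] off [ 0.1 -0.   0.4] rot [ 0.003 -0.001 -0.   ]
(-12, 6, 0.2) [0.4301 0.1733 0.0322] off [-10.7  -0.2  53.3] rot [ 0.003 -0.001 -0.   ]
(-5, 1.5, 0.2) [0.4294 0.1664 0.0277] off [-18.4  -0.2  56.3] rot [ 0.003 -0.001 -0.   ]
(5, 1.5, 0.2) [0.4284 0.1564 0.0277] off [-28.2  -0.2  54.3] rot [ 0.003 -0.001 -0.   ]
(6, 1.2, 0.1) [0.4285 0.1568 0.022 ] off [-29.   -0.2  60. ] rot [ 0.003 -0.101 -0.   ]
(6, 1, 0) [0.4285 0.1576 0.0163] off [-29.4  -0.2  65.7] rot [ 0.003 -0.201 -0.001]
(6, 0, 0) [0.4285 0.1576 0.0153] off [-29.6  -0.2  66.7] rot [ 0.003 -0.201 -0.001]
(0, 0, 0) [0.4291 0.1635 0.0153] off [-23.7  -0.3  67.9] rot [ 0.003 -0.201 -0.001]
```

View pics/sm3.png

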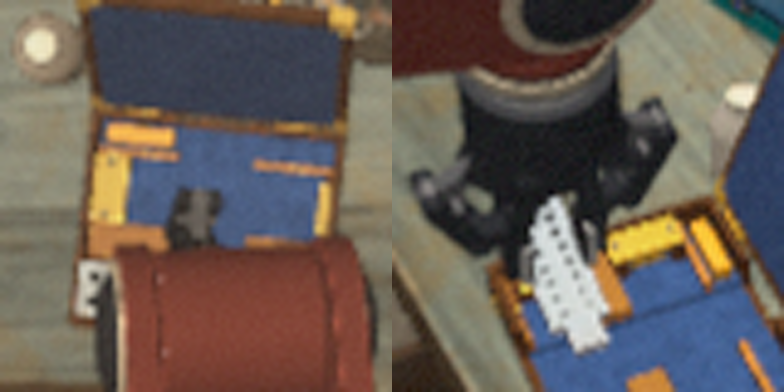

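```bash
python3 - <<'E'
from h import *
s=ctrl.get_image("scene")
for dy in(0,-3,3): print(dy,proj(s,cw(np.array([-42.4,-41.4+dy,78])/1000)).round(2))
print(proj(s,cw(np.array([-42.4,-41.4,75])/1000)).round(2),"seen 221,230.8")
# other end top-edge mid
print(proj(s,cw(np.array([-42.4,-41.4+112*np.cos(.2),78+112*np.sin(.2)])/1000)).round(2),"seen",180+(549-392)/4.9,160+200/4.9)
E
```

```text
0 [221.05 228.23]
-3 [221.46 229.03]
3 [220.65 227.42]
[221.18 229.01] seen 221,230.8
[206.04 194.59] seen 212.0408163265306 200.81632653061223
```

```bash
python3 -m handwheel '[{"gripper":0.8,"offset":[-6,0,27],"rotation":[0,0,0]},{"gripper":0.8,"offset":[-11,0,53],"rotation":[0,0,0]},{"gripper":0.8,"offset":[-11,0,53],"rotation":[0,0,0]},{"gripper":0.8,"offset":[-15,0,55],"rotation":[0,0,0]},{"gripper":0.8,"offset":[-18,0,56],"rotation":[0,0,0]},{"gripper":0.8,"offset":[-18,0,56],"rotation":[0,0,0]},{"gripper":0.8,"offset":[-18,0,56],"rotation":[0,0,0]},{"gripper":0.8,"offset":[-18,0,56],"rotation":[0,0,0]}]' 100; python3 sm.py
```

```text
t: 12.2
tool_pos: [0.4311, 0.1677, 0.0298]
tool_rot: [-2.223, -2.016, -0.231]
contact_force: [1.0, 2.5, -0.2]
opening: 0.0265
grip_force: 99.5
(-12, 60, 0.2) [0.4301 0.1733 0.0862] off [ 16.8  -1.3 -54.1] rot [ 0.005 -0.002  0.001]
(-12, 6, 0.2) [0.4301 0.1733 0.0322] off [ 5.9 -1.5 -1.2] rot [ 0.005 -0.002  0.001]
(-5, 1.5, 0.2) [0.4294 0.1664 0.0277] off [-1.9 -1.6  1.8] rot [ 0.005 -0.002  0.001]
(5, 1.5, 0.2) [0.4284 0.1564 0.0277] off [-11.7  -1.6  -0.2] rot [ 0.005 -0.002  0.001]
(6, 1.2, 0.1) [0.4285 0.1568 0.022 ] off [-12.5  -1.6   5.4] rot [ 0.005 -0.102  0.001]
(6, 1, 0) [0.4285 0.1576 0.0163] off [-12.8  -1.6  11.2] rot [ 0.005 -0.202  0.001]
(6, 0, 0) [0.4285 0.1576 0.0153] off [-13.   -1.6  12.2] rot [ 0.005 -0.202  0.001]
(0, 0, 0) [0.4291 0.1635 0.0153] off [-7.1 -1.6 13.4] rot [ 0.005 -0.202  0.001]
```

```bash
python3 -m handwheel '[{"gripper":0.8,"offset":[-3,-1.5,0],"rotation":[0,0,0]},{"gripper":0.8,"offset":[-6,-1.5,0],"rotation":[0,0,0]},{"gripper":0.8,"offset":[-9,-1.5,-0.5],"rotation":[0,0,0]},{"gripper":0.8,"offset":[-12,-1.5,-0.5],"rotation":[0,0,0]},{"gripper":0.8,"offset":[-14,-1.5,-1],"rotation":[0,0,0]},{"gripper":0.8,"offset":[-14,-1.5,-1],"rotation":[0,0,0]},{"gripper":0.8,"offset":[-14,-1.5,-1],"rotation":[0,0,0]},{"gripper":0.8,"offset":[-14,-1.5,-1],"rotation":[0,0,0]}]' 120; python3 sm.py
```

```text
t: 13.2
tool_pos: [0.4281, 0.1555, 0.0283]
tool_rot: [-2.221, -2.013, -0.234]
contact_force: [3.1, 9.7, 2.1]
opening: 0.0252
grip_force: 118.6
(-12, 60, 0.2) [0.4301 0.1733 0.0862] off [ 29.4   0.4 -53. ] rot [ 0.004 -0.006 -0.   ]
(-12, 6, 0.2) [0.4301 0.1733 0.0322] off [18.4  0.2 -0.1] rot [ 0.004 -0.006 -0.   ]
(-5, 1.5, 0.2) [0.4294 0.1664 0.0277] off [10.6  0.2  2.9] rot [ 0.004 -0.006 -0.   ]
(5, 1.5, 0.2) [0.4284 0.1564 0.0277] off [0.8 0.2 0.8] rot [ 0.004 -0.006 -0.   ]
(6, 1.2, 0.1) [0.4285 0.1568 0.022 ] off [0.  0.2 6.4] rot [ 0.004 -0.106 -0.   ]
(6, 1, 0) [0.4285 0.1576 0.0163] off [-0.4  0.1 12.2] rot [ 0.004 -0.206 -0.   ]
(6, 0, 0) [0.4285 0.1576 0.0153] off [-0.6  0.1 13.1] rot [ 0.004 -0.206 -0.   ]
(0, 0, 0) [0.4291 0.1635 0.0153] off [ 5.3  0.1 14.4] rot [ 0.004 -0.206 -0.   ]
```

```bash
python3 -m handwheel '[{"gripper":0.8,"offset":[0,0,3],"rotation":[0,-0.05,0]},{"gripper":0.8,"offset":[0,0,6],"rotation":[0,-0.1,0]},{"gripper":0.8,"offset":[0,0,9],"rotation":[0,-0.15,0]},{"gripper":0.8,"offset":[0,0,12],"rotation":[0,-0.205,0]},{"gripper":0.8,"offset":[0,0,13],"rotation":[0,-0.205,0]},{"gripper":0.8,"offset":[0,0,14],"rotation":[0,-0.205,0]},{"gripper":0.8,"offset":[0,0,14],"rotation":[0,-0.205,0]},{"gripper":0.8,"offset":[0,0,14],"rotation":[0,-0.205,0]}]' 120; python3 sm.py
```

```text
t: 14.2
tool_pos: [0.4287, 0.1579, 0.0155]
tool_rot: [2.326, 2.107, 0.004]
contact_force: [-3.3, 5.8, 10.8]
opening: 0.0256
grip_force: 122.2
(-12, 60, 0.2) [0.4301 0.1733 0.0862] off [ 15.5   0.2 -70.6] rot [ 0.004  0.2   -0.   ]
(-12, 6, 0.2) [0.4301 0.1733 0.0322] off [ 15.5  -0.  -16.6] rot [ 0.004  0.2   -0.   ]
(-5, 1.5, 0.2) [0.4294 0.1664 0.0277] off [  8.5  -0.  -12.1] rot [ 0.004  0.2   -0.   ]
(5, 1.5, 0.2) [0.4284 0.1564 0.0277] off [ -1.5  -0.  -12.1] rot [ 0.004  0.2   -0.   ]
(6, 1.2, 0.1) [0.4285 0.1568 0.022 ] off [-1.2 -0.  -6.5] rot [ 0.004  0.1   -0.   ]
(6, 1, 0) [0.4285 0.1576 0.0163] off [-0.4 -0.1 -0.8] rot [ 0.004  0.    -0.001]
(6, 0, 0) [0.4285 0.1576 0.0153] off [-0.4 -0.1  0.2] rot [ 0.004  0.    -0.001]
(0, 0, 0) [0.4291 0.1635 0.0153] off [ 5.6 -0.1  0.2] rot [ 0.004  0.    -0.001]
```

```bash
python3 -m handwheel '[{"gripper":0.8,"offset":[2,0,0],"rotation":[0,0,0]},{"gripper":0.8,"offset":[4,0,0],"rotation":[0,0,0]},{"gripper":0.8,"offset":[4,0,-1],"rotation":[0,0,0]},{"gripper":0.1,"offset":[4,0,-1],"rotation":[0,0,0]},{"gripper":-0.05,"offset":[4,0,-1],"rotation":[0,0,0]},{"gripper":-0.05,"offset":[4,0,-2],"rotation":[0,0,0]},{"gripper":-0.05,"offset":[4,0,-40],"rotation":[0,0,0]},{"gripper":-0.05,"offset":[4,0,-90],"rotation":[0,0,0]}]' 40; python3 - <<'E'
from h import *
go([.45,.0,.38],tool(YAW)); go([.4735,-.2577,.38],tool(2.468-np.pi/2)); go([.4735,-.2577,.38],tool(2.468+np.pi/2)); print(ctrl.get_obs()["q"].round(2))
E
```

```text
t: 15.2
tool_pos: [0.4259, 0.1602, 0.1025]
tool_rot: [2.326, 2.109, -0.008]
contact_force: [0.9, 0.5, 0.7]
opening: 0.045
grip_force: 0.0
off [-158.6   39.1 -276.7] rot [-0.002  0.005  0.   ]
off [-412.7   87.7 -275.5] rot [-0.004  0.004 -0.995]
off [-412.7   87.7 -275.5] rot [0.005 0.005 2.146]
[ 0.2  -0.25  2.12 -0.    1.28  0.3 ]
```

```bash
python3 -m handwheel '[{"gripper":-0.05,"offset":[0,0,-60],"rotation":[0,0,0]},{"gripper":-0.3,"offset":[0,0,-120],"rotation":[0,0,0]},{"gripper":-0.4,"offset":[-35,8,-170],"rotation":[0,0,-0.16]},{"gripper":-0.4,"offset":[-95,20,-180],"rotation":[0,0,-0.33]},{"gripper":-0.4,"offset":[-155,34,-180],"rotation":[0,0,-0.5]},{"gripper":-0.4,"offset":[-215,47,-180],"rotation":[0,0,-0.66]},{"gripper":-0.4,"offset":[-275,60,-180],"rotation":[0,0,-0.83]},{"gripper":-0.4,"offset":[-335,72,-180],"rotation":[0,0,-0.995]}]' 20; python3 - <<'E'
from h import *
exec(open("c.py").read().split("# outer")[0].split("import *")[1])
go([.4735,-.2577,.05],tool(2.468-np.pi/2)); go([.4735,-.2577,.0],tool(2.468-np.pi/2))
# small plate in case: light mask on plane z=.018
x0,y0,x1,y1=210,225,275,258
h=cv2.cvtColor(cv2.resize(t["image"][y0:y1,x0:x1],None,fx=6,fy=6,interpolation=cv2.INTER_LINEAR),cv2.COLOR_RGB2HSV)
m=((h[...,1]<40)&(h[...,2]>150)).astype(np.uint8); m=cv2.morphologyEx(m,cv2.MORPH_CLOSE,np.ones((15,15)))
c=max(cv2.findContours(m,0,2)[0],key=cv2.contourArea)[:,0,:]
W=np.array([R.from_euler('z',-YAW).apply(onz(t,(p+.5)/6-.5+[x0,y0],.018)-C)[:2]*1000 for p in c]).astype(np.float32)
print("small plate in case",cv2.minAreaRect(W),W.min(0),W.max(0)); cv2.imwrite("pics/t5.png",t["image"][...,::-1])
E
```

```text
t: 16.2
tool_pos: [0.4627, -0.1452, 0.2844]
tool_rot: [1.079, 2.947, -0.005]
contact_force: [0.6, -0.4, 0.7]
opening: 0.06
grip_force: 0.0
case mm: x [53.6 55.9 58.7]  y [30.8 48.7 65.2] 574
case mm: x [ 0.3 20.4 40.5]  y [55.4 65.3 75.9] 3410
case mm: x [ 5.5 18.9 32.4]  y [-76.2 -73.1 -70.3] 632
case mm: x [-54.3 -42.4 -29.9]  y [58.7 63.1 68. ] 895
case mm: x [-59.2 -42.8 -26.5]  y [-74.6 -61.2 -47.9] 3635
off [-75.7 -73.1 235. ] rot [-0.006  0.006 -0.027]
off [-75.4 -72.8 285. ] rot [-0.006  0.006 -0.027]
small plate in case ((-41.331993103027344, 6.7010955810546875), (101.30245971679688, 35.39179229736328), 89.47312927246094) [-59.31384  -44.024815] [-23.7434    57.480854]
```

```bash
python3 -m handwheel '[{"gripper":-0.4,"offset":[-38,-36,0],"rotation":[0,0,-0.02]},{"gripper":-0.4,"offset":[-75,-73,0],"rotation":[0,0,-0.027]},{"gripper":-0.4,"offset":[-75,-73,60],"rotation":[0,0,-0.027]},{"gripper":-0.4,"offset":[-75,-73,120],"rotation":[0,0,-0.027]},{"gripper":-0.4,"offset":[-75,-73,180],"rotation":[0,0,-0.027]},{"gripper":-0.4,"offset":[-75,-73,225],"rotation":[0,0,-0.027]},{"gripper":-0.4,"offset":[-75,-73,230],"rotation":[0,0,-0.027]},{"gripper":-0.4,"offset":[-75,-73,230],"rotation":[0,0,-0.027]}]' 20; python3 - <<'E'
from h import *
go([.4735,-.2577,.002],tool(2.468-np.pi/2))
E
```

```text
t: 17.25
tool_pos: [0.4737, -0.2489, 0.0561]
tool_rot: [1.046, 2.958, -0.005]
contact_force: [1.1, 0.3, -0.0]
opening: 0.0597
grip_force: 0.0
off [-5.  -6.9 54.2] rot [-0.002  0.005 -0.006]
```

```bash
python3 -m handwheel '[{"gripper":-0.4,"offset":[-5,-7,10],"rotation":[0,0,0]},{"gripper":-0.4,"offset":[-5,-7,25],"rotation":[0,0,0]},{"gripper":-0.4,"offset":[-5,-7,35],"rotation":[0,0,0]},{"gripper":-0.4,"offset":[-5,-7,35],"rotation":[0,0,0]},{"gripper":-0.4,"offset":[-5,-7,35],"rotation":[0,0,0]},{"gripper":-0.4,"offset":[-5,-7,35],"rotation":[0,0,0]},{"gripper":-0.4,"offset":[-5,-7,35],"rotation":[0,0,0]},{"gripper":-0.4,"offset":[-5,-7,35],"rotation":[0,0,0]}]' 20; python3 - <<'E'
from h import *
go([.4735,-.2577,.002],tool(2.468-np.pi/2))
E
```

```text
t: 18.25
tool_pos: [0.4729, -0.2573, 0.0203]
tool_rot: [1.046, 2.958, -0.005]
contact_force: [0.4, 0.1, 0.4]
opening: 0.0592
grip_force: 0.0
off [-0.7  0.1 18.3] rot [-0.002  0.004 -0.006]
```

```bash
python3 -m handwheel '[{"gripper":-0.4,"offset":[-1,0,10],"rotation":[0,0,0]},{"gripper":-0.4,"offset":[-1,0,18],"rotation":[0,0,0]},{"gripper":0,"offset":[-1,0,19],"rotation":[0,0,0]},{"gripper":0.6,"offset":[-1,0,19],"rotation":[0,0,0]},{"gripper":0.6,"offset":[-1,0,19],"rotation":[0,0,0]},{"gripper":0.6,"offset":[-1,0,19],"rotation":[0,0,0]},{"gripper":0.6,"offset":[-1,0,19],"rotation":[0,0,0]},{"gripper":0.6,"offset":[-1,0,19],"rotation":[0,0,0]}]' 80; python3 - <<'E'
from h import *
go([.4735,-.2577,.0],tool(2.468-np.pi/2))
E
```

```text
t: 19.25
tool_pos: [0.4737, -0.26, 0.0028]
tool_rot: [1.045, 2.959, -0.01]
contact_force: [-5.7, -2.9, 10.7]
opening: 0.0365
grip_force: 80.2
off [1.6 1.7 2.8] rot [-0.005  0.006 -0.006]
```

```bash
cat > la.py <<'E'
from ins import *
m=[1.6,0,-1.2]
for a in [(-12,200,.2),(-12,60,.2),(-12,6,.2),(-5,1.5,.2),(5,1.5,.2),(6,1.2,.1),(6,1,0),(6,0,0),(0,0,0)]:
    P=pose("large",*a,m,tangx=1); print(a,P[0].round(4),end=" "); go(*P)
E
python3 -m handwheel '[{"gripper":0.6,"offset":[0,0,-20],"rotation":[0,0,0]},{"gripper":0.6,"offset":[0,0,-60],"rotation":[0,0,0]},{"gripper":0.6,"offset":[0,0,-120],"rotation":[0,0,0]},{"gripper":0.6,"offset":[0,0,-180],"rotation":[0,0,0]},{"gripper":0.6,"offset":[0,0,-230],"rotation":[0,0,0]},{"gripper":0.6,"offset":[0,0,-230],"rotation":[0,0,0]},{"gripper":0.6,"offset":[0,0,-230],"rotation":[0,0,0]},{"gripper":0.6,"offset":[0,0,-230],"rotation":[0,0,0]}]' 100;python3 la.py; python3 c.py
```

```text
t: 20.25
tool_pos: [0.4717, -0.256, 0.2272]
tool_rot: [-1.047, -2.959, 0.002]
contact_force: [0.3, -0.2, -4.9]
opening: 0.0357
grip_force: 100.7
(-12, 200, 0.2) [0.4889 0.1363 0.2262] off [233.3 315.9   1. ] rot [ 0.096 -0.185  0.986]
(-12, 60, 0.2) [0.4889 0.1363 0.0862] off [233.  316.1 141. ] rot [ 0.096 -0.185  0.986]
(-12, 6, 0.2) [0.4889 0.1363 0.0322] off [232.9 316.2 195. ] rot [ 0.096 -0.185  0.986]
(-5, 1.5, 0.2) [0.4895 0.1432 0.0277] off [236.7 322.1 199.5] rot [ 0.096 -0.185  0.986]
(5, 1.5, 0.2) [0.4905 0.1532 0.0277] off [242.2 330.5 199.5] rot [ 0.096 -0.185  0.986]
(6, 1.2, 0.1) [0.4905 0.1529 0.0207] off [242.  330.2 206.4] rot [ 0.047 -0.093  0.988]
(6, 1, 0) [0.4904 0.1523 0.0138] off [241.7 329.7 213.3] rot [-0.003 -0.001  0.989]
(6, 0, 0) [0.4904 0.1523 0.0128] off [241.7 329.7 214.3] rot [-0.003 -0.001  0.989]
(0, 0, 0) [0.4898 0.1463 0.0128] off [238.4 324.7 214.3] rot [-0.003 -0.001  0.989]
case mm: x [53.5 55.9 58.6]  y [30.7 48.2 65.1] 596
case mm: x [ 0.3 20.5 40.6]  y [55.3 65.3 75.9] 3415
case mm: x [ 5.1 19.1 32.4]  y [-76.  -73.  -70.3] 626
case mm: x [-54.3 -42.4 -29.9]  y [58.7 63.2 68. ] 913
case mm: x [-59.3 -42.9 -26.5]  y [-74.7 -61.3 -47.8] 3658
[  159    43   247   161 24297]
```

```bash
python3 -m handwheel '[{"gripper":0.6,"offset":[33,45,-20],"rotation":[0.014,-0.026,0.14]},{"gripper":0.6,"offset":[67,90,-30],"rotation":[0.027,-0.053,0.28]},{"gripper":0.6,"offset":[100,135,-30],"rotation":[0.041,-0.08,0.42]},{"gripper":0.6,"offset":[133,180,-30],"rotation":[0.055,-0.106,0.56]},{"gripper":0.6,"offset":[167,226,-30],"rotation":[0.069,-0.132,0.70]},{"gripper":0.6,"offset":[200,271,-10],"rotation":[0.082,-0.16,0.84]},{"gripper":0.6,"offset":[233,316,10],"rotation":[0.096,-0.185,0.986]},{"gripper":0.6,"offset":[233,316,60],"rotation":[0.096,-0.185,0.986]}]' 100
python3 -m handwheel '[{"gripper":0.6,"offset":[0,0,0],"rotation":[0,0,0]},{"gripper":0.6,"offset":[0,0,0],"rotation":[0,0,0]},{"gripper":0.6,"offset":[0,0,0],"rotation":[0,0,0]},{"gripper":0.6,"offset":[0,0,0],"rotation":[0,0,0]},{"gripper":0.6,"offset":[0,0,0],"rotation":[0,0,0]},{"gripper":0.6,"offset":[0,0,0],"rotation":[0,0,0]},{"gripper":0.6,"offset":[0,0,0],"rotation":[0,0,0]},{"gripper":0.6,"offset":[0,0,0],"rotation":[0,0,0]}]' 100;python3 la.py
```

```text
t: 21.3
tool_pos: [0.4919, 0.1394, 0.1698]
tool_rot: [2.212, 2.014, -0.214]
contact_force: [-0.2, -0.1, -3.9]
opening: 0.0358
grip_force: 101.0
t: 22.3
tool_pos: [0.4906, 0.135, 0.1695]
tool_rot: [2.218, 2.009, -0.221]
contact_force: [-0.6, -0.3, -3.5]
opening: 0.0353
grip_force: 101.5
(-12, 200, 0.2) [0.4889 0.1363 0.2262] off [-10.4  -1.6 -55.8] rot [ 0.005  0.004 -0.001]
(-12, 60, 0.2) [0.4889 0.1363 0.0862] off [17.9 -2.3 81.4] rot [ 0.005  0.004 -0.001]
(-12, 6, 0.2) [0.4889 0.1363 0.0322] off [ 28.8  -2.6 134.2] rot [ 0.005  0.004 -0.001]
(-5, 1.5, 0.2) [0.4895 0.1432 0.0277] off [ 36.6  -2.7 137.2] rot [ 0.005  0.004 -0.001]
(5, 1.5, 0.2) [0.4905 0.1532 0.0277] off [ 46.4  -2.7 135.2] rot [ 0.005  0.004 -0.001]
(6, 1.2, 0.1) [0.4905 0.1529 0.0207] off [ 47.5  -2.7 142.1] rot [ 0.005  0.104 -0.001]
(6, 1, 0) [0.4904 0.1523 0.0138] off [ 48.3  -2.7 149. ] rot [ 0.005  0.204 -0.001]
(6, 0, 0) [0.4904 0.1523 0.0128] off [ 48.5  -2.7 150. ] rot [ 0.005  0.204 -0.001]
(0, 0, 0) [0.4898 0.1463 0.0128] off [ 42.7  -2.7 151.2] rot [ 0.005  0.204 -0.001]
```

Descend to just above entry, settle, and recompute.

```bash
python3 -m handwheel '[{"gripper":0.6,"offset":[10,-2,45],"rotation":[0.003,0.003,0]},{"gripper":0.6,"offset":[18,-2.5,81],"rotation":[0.005,0.004,0]},{"gripper":0.6,"offset":[24,-2.5,108],"rotation":[0.005,0.004,0]},{"gripper":0.6,"offset":[26,-2.5,124],"rotation":[0.005,0.004,0]},{"gripper":0.6,"offset":[26,-2.5,124],"rotation":[0.005,0.004,0]},{"gripper":0.6,"offset":[26,-2.5,124],"rotation":[0.005,0.004,0]},{"gripper":0.6,"offset":[26,-2.5,124],"rotation":[0.005,0.004,0]},{"gripper":0.6,"offset":[26,-2.5,124],"rotation":[0.005,0.004,0]}]' 110;python3 la.py
```

```text
t: 23.3
tool_pos: [0.4897, 0.1357, 0.0439]
tool_rot: [2.223, 2.012, -0.219]
contact_force: [0.8, -0.9, -3.9]
opening: 0.0354
grip_force: 111.7
(-12, 200, 0.2) [0.4889 0.1363 0.2262] off [ -35.5   -0.4 -178.8] rot [ 0.002 -0.001 -0.002]
(-12, 60, 0.2) [0.4889 0.1363 0.0862] off [ -7.9  -0.8 -41.5] rot [ 0.002 -0.001 -0.002]
(-12, 6, 0.2) [0.4889 0.1363 0.0322] off [ 2.8 -0.9 11.4] rot [ 0.002 -0.001 -0.002]
(-5, 1.5, 0.2) [0.4895 0.1432 0.0277] off [10.6 -0.9 14.4] rot [ 0.002 -0.001 -0.002]
(5, 1.5, 0.2) [0.4905 0.1532 0.0277] off [20.4 -0.9 12.5] rot [ 0.002 -0.001 -0.002]
(6, 1.2, 0.1) [0.4905 0.1529 0.0207] off [21.5 -0.9 19.3] rot [ 0.002  0.099 -0.002]
(6, 1, 0) [0.4904 0.1523 0.0138] off [22.2 -1.  26.2] rot [ 0.002  0.199 -0.001]
(6, 0, 0) [0.4904 0.1523 0.0128] off [22.4 -1.  27.2] rot [ 0.002  0.199 -0.001]
(0, 0, 0) [0.4898 0.1463 0.0128] off [16.5 -1.  28.4] rot [ 0.002  0.199 -0.001]
```

```bash
python3 -m handwheel '[{"gripper":0.6,"offset":[1.5,-0.5,6],"rotation":[0,0,0]},{"gripper":0.6,"offset":[3,-0.5,11],"rotation":[0,0,0]},{"gripper":0.6,"offset":[3,-0.5,12],"rotation":[0,0,0]},{"gripper":0.6,"offset":[7,-0.5,14],"rotation":[0,0,0]},{"gripper":0.6,"offset":[10.5,-0.5,14],"rotation":[0,0,0]},{"gripper":0.6,"offset":[10.5,-0.5,14],"rotation":[0,0,0]},{"gripper":0.6,"offset":[10.5,-0.5,14],"rotation":[0,0,0]},{"gripper":0.6,"offset":[10.5,-0.5,14],"rotation":[0,0,0]}]' 120;python3 la.py|tail -6
```

```text
t: 24.3
tool_pos: [0.4893, 0.143, 0.0272]
tool_rot: [2.223, 2.013, -0.222]
contact_force: [-0.2, 0.8, -3.0]
opening: 0.0346
grip_force: 121.9
(-5, 1.5, 0.2) [0.4895 0.1432 0.0277] off [ 0.1  0.2 -0.5] rot [ 0.001 -0.    -0.001]
(5, 1.5, 0.2) [0.4905 0.1532 0.0277] off [ 9.9  0.2 -2.5] rot [ 0.001 -0.    -0.001]
(6, 1.2, 0.1) [0.4905 0.1529 0.0207] off [11.   0.2  4.3] rot [ 0.001  0.1   -0.001]
(6, 1, 0) [0.4904 0.1523 0.0138] off [11.8  0.2 11.3] rot [ 0.001  0.2   -0.001]
(6, 0, 0) [0.4904 0.1523 0.0128] off [12.   0.2 12.2] rot [ 0.001  0.2   -0.001]
(0, 0, 0) [0.4898 0.1463 0.0128] off [ 6.1  0.2 13.4] rot [ 0.001  0.2   -0.001]
```

```bash
python3 -m handwheel '[{"gripper":0.6,"offset":[3,0,-0.5],"rotation":[0,0,0]},{"gripper":0.6,"offset":[6,0,-1],"rotation":[0,0,0]},{"gripper":0.6,"offset":[9,0,-1.5],"rotation":[0,0,0]},{"gripper":0.6,"offset":[12,0,-2],"rotation":[0,0,0]},{"gripper":0.6,"offset":[13.5,0,-2.5],"rotation":[0,0,0]},{"gripper":0.6,"offset":[13.5,0,-2.5],"rotation":[0,0,0]},{"gripper":0.6,"offset":[13.5,0,-2.5],"rotation":[0,0,0]},{"gripper":0.6,"offset":[13.5,0,-2.5],"rotation":[0,0,0]}]' 120;python3 la.py|tail -6
```

```text
t: 25.3
tool_pos: [0.4904, 0.1542, 0.027]
tool_rot: [2.22, 2.01, -0.229]
contact_force: [-0.3, -10.5, -1.6]
opening: 0.0349
grip_force: 121.9
(-5, 1.5, 0.2) [0.4895 0.1432 0.0277] off [-10.9   0.3   1.6] rot [-0.     0.006 -0.001]
(5, 1.5, 0.2) [0.4905 0.1532 0.0277] off [-1.1  0.3 -0.4] rot [-0.     0.006 -0.001]
(6, 1.2, 0.1) [0.4905 0.1529 0.0207] off [-0.   0.3  6.4] rot [-0.     0.106 -0.001]
(6, 1, 0) [0.4904 0.1523 0.0138] off [ 0.8  0.3 13.3] rot [-0.     0.206 -0.001]
(6, 0, 0) [0.4904 0.1523 0.0128] off [ 1.   0.3 14.3] rot [-0.     0.206 -0.001]
(0, 0, 0) [0.4898 0.1463 0.0128] off [-4.9  0.3 15.5] rot [-0.     0.206 -0.001]
```

```bash
python3 -m handwheel '[{"gripper":0.6,"offset":[0,0,3],"rotation":[0,0.05,0]},{"gripper":0.6,"offset":[0,0,6.5],"rotation":[0,0.1,0]},{"gripper":0.6,"offset":[0.5,0,10],"rotation":[0,0.15,0]},{"gripper":0.6,"offset":[0.5,0,13],"rotation":[0,0.205,0]},{"gripper":0.6,"offset":[0.5,0,14],"rotation":[0,0.205,0]},{"gripper":0.6,"offset":[0.5,0,15.5],"rotation":[0,0.205,0]},{"gripper":0.6,"offset":[0.5,0,15.5],"rotation":[0,0.205,0]},{"gripper":0.6,"offset":[0.5,0,15.5],"rotation":[0,0.205,0]}]' 120;python3 la.py|tail -4
```

```text
t: 26.3
tool_pos: [0.4902, 0.1519, 0.0132]
tool_rot: [-2.328, -2.109, 0.002]
contact_force: [-6.6, -10.5, 10.6]
opening: 0.0346
grip_force: 124.1
(6, 1.2, 0.1) [0.4905 0.1529 0.0207] off [ 1.   0.2 -7.6] rot [-0.001 -0.1   -0.   ]
(6, 1, 0) [0.4904 0.1523 0.0138] off [ 0.4  0.2 -0.6] rot [-0.001  0.    -0.001]
(6, 0, 0) [0.4904 0.1523 0.0128] off [0.4 0.2 0.4] rot [-0.001  0.    -0.001]
(0, 0, 0) [0.4898 0.1463 0.0128] off [-5.6  0.2  0.4] rot [-0.001  0.    -0.001]
```

```bash
python3 -m handwheel '[{"gripper":0.6,"offset":[-2,0,0],"rotation":[0,0,0]},{"gripper":0.6,"offset":[-4,0,0],"rotation":[0,0,0]},{"gripper":0.6,"offset":[-4,0,-1],"rotation":[0,0,0]},{"gripper":-0.1,"offset":[-4,0,-1],"rotation":[0,0,0]},{"gripper":-0.2,"offset":[-4,0,-1],"rotation":[0,0,0]},{"gripper":-0.2,"offset":[-4,0,-2],"rotation":[0,0,0]},{"gripper":-0.2,"offset":[-4,0,-40],"rotation":[0,0,0]},{"gripper":-0.2,"offset":[-4,0,-90],"rotation":[0,0,0]}]' 40
python3 -m handwheel '[{"gripper":-0.2,"offset":[0,0,-60],"rotation":[0,0,0]},{"gripper":-0.2,"offset":[0,0,-120],"rotation":[0,0,0]},{"gripper":-0.2,"offset":[-60,0,-150],"rotation":[0,0,0]},{"gripper":-0.2,"offset":[-120,0,-150],"rotation":[0,0,0]},{"gripper":-0.2,"offset":[-180,0,-150],"rotation":[0,0,0]},{"gripper":-0.2,"offset":[-240,0,-150],"rotation":[0,0,0]},{"gripper":-0.2,"offset":[-290,0,-150],"rotation":[0,0,0]},{"gripper":-0.2,"offset":[-290,0,-150],"rotation":[0,0,0]}]' 40
python3 - <<'E'
from h import *
t=ctrl.get_image("top");s=ctrl.get_image("scene")
save("pics/end.png",np.hstack([crop(t,(205,185,285,265),4.9),crop(s,(185,160,275,250),4.4)[:392]]))
for nm,box in(("small",(212,240,272,258)),("large",(212,218,275,242))):
    x0,y0,x1,y1=box
    h=cv2.cvtColor(cv2.resize(t["image"][y0:y1,x0:x1],None,fx=6,fy=6,interpolation=cv2.INTER_LINEAR),cv2.COLOR_RGB2HSV)
    m=((h[...,1]<40)&(h[...,2]>150)).astype(np.uint8); m=cv2.morphologyEx(m,cv2.MORPH_CLOSE,np.ones((15,15)))
    c=max(cv2.findContours(m,0,2)[0],key=cv2.contourArea)[:,0,:]
    W=np.array([R.from_euler('z',-YAW).apply(onz(t,(p+.5)/6-.5+[x0,y0],.018)-C)[:2]*1000 for p in c]).astype(np.float32)
    print(nm,cv2.minAreaRect(W),W.min(0),W.max(0))
E
```

```text
t: 27.3
tool_pos: [0.4886, 0.1497, 0.1012]
tool_rot: [-2.325, -2.105, -0.003]
contact_force: [0.3, 1.2, 0.2]
opening: 0.0511
grip_force: 0.0
t: 28.3
tool_pos: [0.4605, -0.1423, 0.2501]
tool_rot: [-2.332, -2.101, -0.007]
contact_force: [0.2, -0.0, 0.7]
opening: 0.0511
grip_force: 0.0
small ((-44.55876922607422, 7.057849884033203), (34.988975524902344, 103.74079895019531), 5.11690092086792) [-59.173855 -44.024815] [-23.21272   57.952408]
large ((22.16695213317871, -8.610298156738281), (123.94925689697266, 46.72226333618164), 89.65047454833984) [ -1.542554 -70.68523 ] [45.42791  53.440426]
```

View pics/end.png

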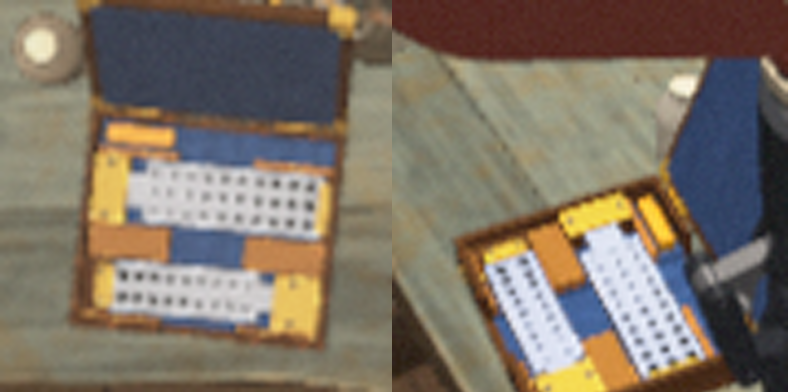

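```bash
python3 c.py
```

```text
case mm: x [53.6 56.  58.6]  y [30.8 47.  65.7] 526
case mm: x [ 0.2 20.3 40.5]  y [55.4 65.4 75.8] 3377
case mm: x [ 6.  18.9 32.7]  y [-76.1 -73.4 -70.7] 562
case mm: x [-54.2 -42.5 -30.2]  y [58.8 63.2 68. ] 884
case mm: x [-59.3 -42.8 -26.6]  y [-74.6 -61.2 -47.8] 3634
[ 221   43  185   39 4409]
```

Both lips are still fully visible over the plate ends, and both plates are seated.

```bash
python3 -c "
from station import ctrl
print(ctrl.finish_job())"
```

```text
the job is handed in; nothing more can be done
None
```

The job is handed in at about 28 s: in the last pictures the lid stands open on its own and both plates lie level in their compartments, tangs under the keepers and other ends under the lips, but no verdict came back.

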